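Seat a drill chuck's taper shank with a mallet

ROBOT

A 7-joint arm with a two-finger parallel gripper is mounted at the origin on the work surface. World frame = base frame: x ahead of the robot, y to its left, z up, the work surface at z = 0. Lengths are in m, angles in rad, forces in N, time in s.
With the tool pointing down it reaches from about 0.425 to 0.925 m from the base axis. Payload 6.8 kg.
Tool frame: the origin (TCP) lies where the fingers leave the gripper's body, on its centre line; the fingertips stand 73 mm ahead of it and the grasp point (between the pads) lies 54 mm ahead of it; z points along the fingers, y is the line along which they close (so a half turn about z gives the same grasp; the last joint's range is limited). The gripper opens to 85 mm and grips with 20 to 120 N. Pads are 22 mm wide; open, the fingers measure 114 mm over their backs; the gripper's body (76 mm by 85 mm) begins 54 mm behind the grasp point. The pads swing forward as they close: fully open they stand 13 mm farther back than shut.
Start: joints at [1.084, 0.477, 0.022, 1.555, -0.011, 1.109, -0.083], TCP at [0.25, -0.627, 0.304] pointing down, gripper open.
Joint ranges: [-2.96, 2.96], [-0.34, 2.1], [-1.41, 1.46], [0.24, 2.44], [-1.37, 4.51], [0.17, 1.92], [-2.96, 2.96]. Speed limits (rad/s): [2.39, 2.39, 3.14, 3.14, 3.14, 3.14, 3.14].

INTERFACE

Orientations are given as a rotation vector (axis times angle).
In Python, from bench import r, grab_frame, camera_info gives the robot as it stands.
- The arm moves only by the shell command python3 -m pendant 'ROWS' [OPENING] [FORCE]. ROWS is a JSON object whose key "moves" holds a list of rows, 1 to 5 of them, each of 6 numbers: dx, dy, dz in normalised numbers (1 is 0.4 m), then a rotation vector rx, ry, rz in fractions of the full range, 1 being 2 pi rad; each row is the pose to reach, as a shift and turn from the pose commanded when the command began, along the tool's axes at that moment; what a row does not reach only later rows make up. A row lasts 1/10 s, in which the tool goes at most 0.05 m and 0.15 rad, less where a joint would pass 70% of its speed; a pose out of reach is approached as far as the arm can. OPENING is the finger opening in m, set as the command begins (- or left out keeps the last). The fingers move at their own pace and stop on an object; FORCE is the grip in N (left out, the last holds). Time passes only in rows, so rows that do not move let the fingers close. It prints the time, the measured TCP pose, the force, the opening and the grip force at its end. No shift or turn number may pass 1 either way. Input that does not fit is refused with a message, and nothing moves.
- r.get_obs(): the state, without advancing time (a new reading comes with each control period).
- grab_frame(name): name is "side" or "top" or "wrist"; returns (picture, depth): 480x640x3 uint8, blue, green, red; 480x640 float32, m along the optical axis (not along the pixel's ray), 0 where there is no reading.
- camera_info(name): a dict with "camera_matrix" (3x3 intrinsics, pixels), "k1" (the pictures are not rectified: a ray, as slopes to the right and down, at radius r is drawn at 1 + k1 r^2 times it, then the intrinsics apply), "R" (3x3) and "t" (3): a world point X has camera coordinates R X + t. Camera axes: x right, y down, z forward; pixel columns grow to the right and rows downward; lengths in m; the calibration is good to about 2 mm. A picture is of the moment at which its call begins: read the wrist's pose just before it. camera_info takes no time and is no camera call; for the wrist camera it gives the pose at the moment of the call.
- r.hand_in(): hands the job in; it is judged then, once.
The state is a dict: "clock": time; "joints": joint angles; "qvel": joint speeds; "tau": joint torques, N m; "tcp_pos": TCP position; "orientation": TCP orientation; "contact_force": force on the tool from outside, world axes, zero at the start; "moment": the same for the moment, N m; "grip_width": finger opening in m; "gripper_force": force on a finger pad.
Only numpy, scipy, OpenCV 4.12 (cv2) and the standard library are available. Lean on these libraries where they do the work, as an engineer would, in place of code of your own. Each camera call takes 0.05 s, during which the arm holds its last target. There are 200 camera calls.

TASK

Take the drill chuck out of the wooden rack, set its taper shank loosely into the upright steel socket without forcing it by hand, and let go. Then take the mallet and drive the chuck home with light taps on its nose until it is fully home: wedged tight against the stop in the socket, where it goes no deeper (its collar stays somewhat above the rim). Stand or lay the mallet back down on the bench, away from the socket, and leave everything else where it is.

Things in the scene. Friction and masses are not known exactly. Their poses are not given: they have to be found in the camera images.
- chuck: Dark steel drill chuck, nose up, about 0.35 kg (+-20 %), hanging by its collar in one of the rack's three holes; the only tool there with a wide cylindrical body. Origin: centre of the collar's underside; z up along its axis. Collar 48 mm wide, 8 mm tall; above it a round body 40 mm wide, from 8 to 46 mm above the origin, then a cone to the nose.
- chuck_nose (a point): Centre of the chuck's flat nose, 26 mm wide, 62 mm above its origin: the place to tap. Blows or pushes over 35 N bruise it.
- chuck_tip (a point): Tip of the chuck's bright taper shank, 50 mm below its origin. The shank is 26 mm wide at the collar and narrows 1:10 a side to 17 mm near the tip, which is chamfered to 12 mm.
- socket_mouth (a point): Centre of the flat rim of the upright taper socket, 75 mm above the bench, z up. Steel sleeve 64 mm wide, bore 40 mm; in it an insert with four stiff sprung segments that form the tapered hole (19 mm wide at its top, 1:10 a side) and a hard stop for the tip. The insert sits 0 to 18 mm deep, which nothing tells, so home is the collar 2 to 20 mm above this rim.
- socket_base (a point): Centre of the underside of the socket's fixed blue base plate, 100 mm square, 12 mm thick. Set in loosely, the shank sticks 8 to 13 mm short of home, upright. From there the push needed grows about evenly to 10 to 20 N (hidden friction) near home; at the hard stop the chuck goes no further and the force jumps. Friction holds it where it is left.
- pin (a joint): Travel (m) of the sprung knock-out pin, 7 mm thick, standing in the middle of the socket's stop at the bottom of the hole: 0 when the shank does not reach it, then the shank pushes it down over the last 4 mm; 0.004 when the shank is home on the stop. Its spring is weak (under 2 N). The hand must be off the chuck once the pin is pushed by 0.001.
- mallet: Dead-blow mallet, 0.38 kg, standing on one rubber face. Origin: centre of that lower face; z up; the handle leaves the head towards -x. Head 46 x 46 mm, 90 mm tall, faces 44 mm square at bottom and top. Wooden handle 22 mm thick, 130 mm long, level, centred 45 mm above the lower face. The head can be gripped from above across y and its lower face used to tap.
- rack: Fixed wooden block rack, 70 x 210 mm, 60 mm tall, origin under its centre; three holes of 35 mm along its y axis at -70, 0 and +70 mm, each holding one upright tool by its collar.
- centre: Bystander: a small steel lathe centre with a pointed top, 44 mm wide, 48 mm tall above the rack, in one of the rack's holes; to be left alone. Origin at the underside of its flange, on the rack's top.
- countersink: Bystander: a small steel countersink with a thin stem, 42 mm wide flange, 56 mm tall above the rack, in one of the rack's holes; to be left alone. Origin at the underside of its flange, on the rack's top.
- jar: Bystander: glass jar with steel cap, 60 mm wide, 80 mm tall; to be left alone. Origin at the centre of its underside.
- wrench: Bystander: steel wrench lying flat; to be left alone. Origin at the centre of its underside.
- driver: Bystander: screwdriver with a black handle, lying; to be left alone. Origin at the centre of its underside.
- tape: Bystander: grey tape measure, 65 x 35 x 60 mm; to be left alone. Origin at the centre of its underside.
- key: Bystander: small steel T-shaped chuck key, 70 mm long, lying; to be left alone. Origin at the end of its shaft near the crossbar, on its underside.
- offcut: Bystander: flat piece of wood, 50 x 140 x 22 mm; to be left alone. Origin at the centre of its underside.
There are look-alikes about, which are no part of the job. What is shaped like the mallet but yellow is not meant. What is meant by the part that bears socket_mouth is not purple, and is the smaller of those in its own colour.

How it is judged:
On the way, in this order (a step that is already met when the one before it is completed fails the run):
1. the chuck stands in the socket, released, not yet driven home (z of chuck in the frame of socket_mouth below 0.036 m and horizontal distance between chuck and socket_mouth below 0.004 m and angle between chuck's own z axis and vertical below 0.08 rad and value of joint pin below 0.001 m and contact force between the fingers and chuck below 0.1 N), for 0.2 s.
2. the mallet bears on the chuck while it is not yet home (contact force between mallet and chuck above 3 N and value of joint pin below 0.002 m and horizontal distance between chuck and socket_mouth below 0.005 m).
3. the chuck is home: it has pushed the knock-out pin down by over 2.5 mm (value of joint pin above 0.0025 m and horizontal distance between chuck and socket_mouth below 0.003 m and angle between chuck's own z axis and vertical below 0.05 rad), for 0.2 s.
At the end, for the whole second after the job is handed in: The chuck is home (knock-out pin pushed down by over 2.5 mm, that is within 1.5 mm of the stop), within 3 mm of the socket's axis and 3 degrees of upright; the mallet rests on the bench (lower face under 60 mm high), its head over 80 mm from the socket's axis; both at rest (all of step 3 and linear speed of each of chuck, mallet below 0.02 m/s and height (world z) of mallet below 0.06 m and horizontal distance between mallet and socket_mouth above 0.08 m); the robot touches nothing.
It fails at once if the mallet strikes or presses the chuck with more than 35 N (contact force between mallet and chuck above 35 N).
It fails at once if the hand is on the chuck when it has already pushed the knock-out pin by over 1 mm (value of joint pin above 0.001 m and contact force between any of the fingers, the arm and chuck above 0.5 N).
It fails at once if one of the bystanders is moved by more than 25 mm (distance of any of centre, countersink, jar, wrench, driver, tape, key, offcut from where it was at the start of the episode above 0.025 m).
It also fails if it takes over 72 s, if anything falls off the work surface, if the arm or the gripper's body presses on something with over 40 N, if the wrist force passes 120 N, or if a joint passes its speed limit or range.

## Working session

There is one attempt and no reset: what is moved stays moved. The work goes in short steps, Python scripts to look and compute and a shell command to move; the robot and the scene stay as the last step left them, time stands still between calls to the robot, and variables do not carry over. Pictures are saved under pics/ and viewed, at most 10 in all, crops included, and the job is handed in when it is done.

```bash
ls; mkdir -p pics; python3 - <<'E'
from bench import r, grab_frame, camera_info
import cv2,numpy as np
for n in("top","side"):
    p,d=grab_frame(n); cv2.imwrite(f"pics/{n}0.png",p); np.save(f"pics/{n}0.npy",d)
    c=camera_info(n); print(n,c)
o=r.get_obs(); print({k:o[k] for k in("clock","tcp_pos","orientation","grip_width","contact_force")})
E
```

```text
pics
top {'camera_matrix': array([[605.15713084,   0.        , 321.17390763],
       [  0.        , 605.15713084, 239.86181018],
       [  0.        ,   0.        ,   1.        ]]), 'k1': -0.04509897111287409, 'R': array([[ 0.01794431, -0.99978866,  0.01003205],
       [-0.98870259, -0.01923692, -0.14865104],
       [ 0.14881261, -0.00725127, -0.98883883]]), 't': array([-0.07905192,  0.51475739,  1.46065216])}
side {'camera_matrix': array([[450.55214091,   0.        , 305.56736015],
       [  0.        , 450.55214091, 244.85068098],
       [  0.        ,   0.        ,   1.        ]]), 'k1': -0.08359157337005187, 'R': array([[ 0.95300423, -0.30240729,  0.01824195],
       [-0.18609593, -0.6318492 , -0.75241936],
       [ 0.23906326,  0.71366408, -0.65843172]]), 't': array([-0.52232087,  0.14909423,  0.97501378])}
{'clock': 0.1, 'tcp_pos': array([ 0.24947893, -0.6267466 ,  0.3030044 ]), 'orientation': array([-3.08376470e+00, -5.91234879e-01,  6.91533355e-04]), 'grip_width': 0.08539010736716865, 'contact_force': array([-0.07258638,  0.84745847, -0.20972267])}
```

View pics/top0.png

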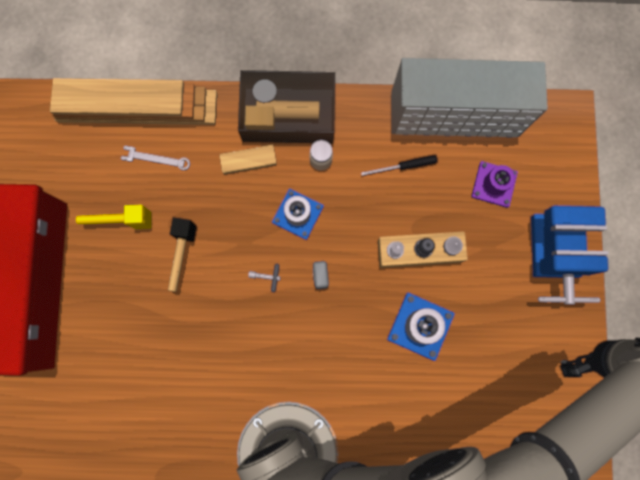

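View pics/side0.png

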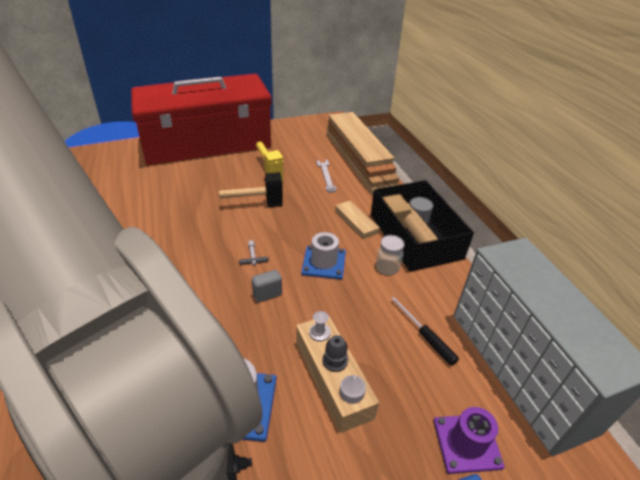

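The top view shows the small blue-plated socket at (297,210) and a larger blue look-alike at (425,325). The chuck is in the rack's middle hole at (425,246). The black mallet is at (182,230), with its handle pointing down the image (-x). The side view agrees. Next I'll measure these points.

```bash
cat > h.py <<'E'
import cv2,numpy as np
from scipy.spatial.transform import Rotation as Ro
from bench import r, grab_frame, camera_info
def ray(ci,uv):
    K=ci["camera_matrix"]; k=ci["k1"]
    p=cv2.undistortPoints(np.array(uv,float).reshape(-1,1,2),K,np.array([k,0,0,0,0.])).reshape(-1,2)
    d=np.c_[p,np.ones(len(p))]
    return -ci["R"].T@ci["t"], d@ci["R"], d
def onplane(ci,uv,z):
    c,d,_=ray(ci,uv); return c+d*((z-c[2])/d[:,2])[:,None]
def cloud(ci,dep):
    v,u=np.mgrid[:480,:640]; c,d,_=ray(ci,np.c_[u.ravel(),v.ravel()])
    return (c+d*dep.ravel()[:,None]).reshape(480,640,3)
def totool(v):
    return Ro.from_rotvec(r.get_obs()["orientation"]).inv().apply(v)
E
python3 - <<'E'
from h import *
ci=camera_info("top"); p=cv2.imread("pics/top0.png"); P=cloud(ci,np.load("pics/top0.npy"))
hsv=cv2.cvtColor(p,cv2.COLOR_BGR2HSV)
def blob(m,near):
    n,l,s,c=cv2.connectedComponentsWithStats(m.astype(np.uint8)); 
    i=1+np.argmin([np.hypot(*(c[k]-near))+1e3*(s[k][4]<60) for k in range(1,n)]); return (l==i)
# blue plates
b=(hsv[...,0]>100)&(hsv[...,0]<125)&(hsv[...,1]>120)
for nm,px in(("small",(297,212)),("big",(421,325))):
    m=blob(cv2.morphologyEx(b.astype(np.uint8),cv2.MORPH_CLOSE,np.ones((3,3))),px)
    c=max(cv2.findContours(m.astype(np.uint8),0,2)[0],key=cv2.contourArea)
    q=onplane(ci,cv2.boxPoints(cv2.minAreaRect(c)),.012)
    print(nm,"plate",q.mean(0)[:2].round(4),np.linalg.norm(np.diff(q,axis=0),axis=1).round(4))
    R=np.hypot(P[...,0]-q[:,0].mean(),P[...,1]-q[:,1].mean())
    near=(R<.07); z=P[...,2][near]; print(" heights pct",np.percentile(z,[2,20,50,80,95,99]).round(4))
    for lo,hi in((.06,.09),):
        s=near&(P[...,2]>lo)&(P[...,2]<hi); Q=P[s]; print(" rim",len(Q),Q.mean(0).round(4),Q.min(0).round(4),Q.max(0).round(4))
        cc=np.argwhere(s)[:,::-1].astype(np.int32); (x,y),rad=cv2.minEnclosingCircle(cc); print("  circ",x,y,rad,onplane(ci,[[x,y]],.075))
# rack
c0=onplane(ci,[[425,246]],.122)[0]; print("chuck guess",c0)
near=(np.hypot(P[...,0]-c0[0],P[...,1]-c0[1])<.03)
for lo,hi in((.055,.066),(.066,.075),(.09,.112),(.112,.13)):
    Q=P[near&(P[...,2]>lo)&(P[...,2]<hi)]; print("chuck",lo,len(Q),Q.mean(0).round(4),Q.min(0).round(4),Q.max(0).round(4)) if len(Q) else 0
s=(np.hypot(P[...,0]-c0[0],P[...,1]-c0[1])<.13)&(P[...,2]>.052)&(P[...,2]<.064)
Q=P[s][:,:2].astype(np.float32); rc=cv2.minAreaRect(Q); print("rack",rc)
m=blob(s,(425,246)); cm=max(cv2.findContours((P[...,2]>.03).astype(np.uint8),0,2)[0],key=lambda c:cv2.pointPolygonTest(c,(425,246),True))
# mallet
s=(np.abs(P[...,2]-.09)<.012)&(hsv[...,2]<60); m=blob(s,(182,228)); Q=P[m]; print("mallet",len(Q),Q.mean(0),cv2.minAreaRect(Q[:,:2].astype(np.float32)))
v,u=np.where(m); rc=cv2.minAreaRect(np.c_[u,v].astype(np.float32)); q=onplane(ci,cv2.boxPoints(rc),.09); print(q.mean(0),np.linalg.norm(np.diff(q,axis=0),axis=1)); print(q)
s=(np.abs(P[...,2]-.05)<.012)&(hsv[...,1]>60)&(np.hypot(P[...,0]-Q[:,0].mean(),P[...,1]-Q[:,1].mean())<.2); 
H=P[s]; rc=cv2.minAreaRect(H[:,:2].astype(np.float32)); print("handle",len(H),H.mean(0),rc)
vx=cv2.fitLine(H[:,:2].astype(np.float32),cv2.DIST_L2,0,.01,.01).ravel(); print(vx)
E
```

```text
small plate [ 0.5864 -0.0081] [0.0968 0.0952 0.0964]
 heights pct [-0.0062  0.0004  0.0103  0.0487  0.075   0.0792]
 rim 382 [ 0.5872 -0.0091  0.0724] [ 0.556  -0.0405  0.06  ] [0.6192 0.0208 0.0823]
  circ 297.0 208.76922607421875 13.381182670593262 [[ 0.58613787 -0.00890002  0.075     ]]
big plate [ 0.3086 -0.32  ] [0.1276 0.1277 0.1273]
 heights pct [0.0004 0.0135 0.0187 0.0947 0.0992 0.1017]
 rim 194 [ 0.3093 -0.3157  0.0744] [ 0.2687 -0.3602  0.06  ] [ 0.3481 -0.2793  0.09  ]
  circ 425.0282897949219 326.103759765625 17.99412727355957 [[ 0.30831819 -0.31960567  0.075     ]]
chuck guess [ 0.49382833 -0.31225877  0.122     ]
chuck 0.055 191 [ 0.4884 -0.3026  0.0604] [ 0.4649 -0.3396  0.0551] [ 0.5226 -0.284   0.066 ]
chuck 0.066 51 [ 0.4895 -0.3098  0.0691] [ 0.4745 -0.3387  0.066 ] [ 0.5204 -0.2855  0.0745]
chuck 0.09 79 [ 0.494  -0.3122  0.1046] [ 0.4786 -0.3365  0.0902] [ 0.5181 -0.3003  0.112 ]
chuck 0.112 151 [ 0.4975 -0.3184  0.1195] [ 0.4809 -0.3354  0.1121] [ 0.5167 -0.3037  0.1277]
rack ((0.49848735332489014, -0.3189587891101837), (0.07113335281610489, 0.21015159785747528), 4.966724395751953)
mallet 304 [0.53247196 0.26968853 0.08907573] ((0.5323726534843445, 0.27014750242233276), (0.04296626150608063, 0.041082412004470825), 82.61461639404297)
[0.53192938 0.26909826 0.09      ] [0.04273155 0.04477105 0.04267159]
[[0.51475519 0.2940816  0.09      ]
 [0.55706236 0.28807428 0.09      ]
 [0.5490602  0.24402417 0.09      ]
 [0.50683979 0.25021302 0.09      ]]
handle 724 [0.48514651 0.32588144 0.05273127] ((0.5212399363517761, 0.3264123797416687), (0.2576334476470947, 0.15544018149375916), 45.3026123046875)
[0.6519046  0.758301   0.48514652 0.32588145]
```

The measurements agree with the sizes given. The rack centre is also the chuck, at (0.498,-0.319), rack yaw about +5°. The socket is at (0.5866,-0.0088) with a 96 mm plate, against 128 mm for the look-alike. The mallet is at (0.532,0.270), yaw about -7°.

```bash
cat >> h.py <<'E'
def go(x,y,z,yaw):
    "tool-frame shift and turn to TCP x y z, pointing down, tool y at yaw (deg, mod 180)"
    o=r.get_obs(); R0=Ro.from_rotvec(o["orientation"]); best=None
    for a in(yaw,yaw+180):
        a=np.radians(a); ty=np.array([np.cos(a),np.sin(a),0]); tz=np.array([0,0,-1.]); tx=np.cross(ty,tz)
        w=(R0.inv()*Ro.from_matrix(np.c_[tx,ty,tz])).as_rotvec()
        if best is None or np.linalg.norm(w)<np.linalg.norm(best): best=w
    print("shift",R0.inv().apply(np.array([x,y,z])-o["tcp_pos"]).round(4),"turn",best.round(4),"q",np.round(o["joints"],2),"t",round(o["clock"],2))
E
python3 -c "
from h import *
go(.498,-.319,.28,5)"
```

```text
shift [ 0.3447 -0.194   0.0233] turn [-1.6000e-03 -1.0000e-03 -1.2792e+00] q [ 1.08  0.48  0.02  1.56 -0.01  1.11 -0.08] t 0.1
```

Careful with the scale: shifts go in shares of 0.4 m and turns go in shares of 2 pi rad. That gives: 0.2 m is 0.5, 0.16 m is 0.4, -0.7 rad is -0.1114.

```bash
python3 -m pendant '{"moves": [[0.1, -0.05, 0, 0, 0, -0.0223], [0.2, -0.1125, 0, 0, 0, -0.0446], [0.3, -0.1625, 0, 0, 0, -0.0668], [0.4, -0.225, 0, 0, 0, -0.0891], [0.5, -0.275, 0, 0, 0, -0.1114]]}' 0.085 40; python3 -c "
from h import *
go(.498,-.319,.28,5)"
```

```text
clock: 0.6
tcp_pos: [0.3954, -0.4489, 0.3036]
orientation: [-2.69, -1.621, 0.0]
contact_force: [0.5, -0.6, -0.3]
grip_width: 0.0848
gripper_force: 0.0
shift [0.1628 0.03   0.0236] turn [-7.000e-04 -4.000e-04 -5.733e-01] q [ 0.9   0.36 -0.2   1.73  0.08  1.05  0.19] t 0.6
```

Converted, 0.163 m is 0.4075, 0.14 m is 0.35, -0.573 rad is -0.0912.

```bash
python3 -m pendant '{"moves": [[0.0875, 0.015, 0.0125, 0, 0, -0.0223], [0.175, 0.03, 0.025, 0, 0, -0.0446], [0.2625, 0.05, 0.0375, 0, 0, -0.0668], [0.35, 0.065, 0.05, 0, 0, -0.0907], [0.4075, 0.075, 0.0575, 0, 0, -0.0912]]}' - ; python3 -m pendant '{"moves": [[0, 0, 0, 0, 0, 0], [0, 0, 0, 0, 0, 0]]}'; python3 - <<'E'
from h import *
go(.498,-.319,.28,5)
ci=camera_info("wrist"); p,d=grab_frame("wrist"); cv2.imwrite("pics/w1.png",p); P=cloud(ci,d)
for lo,hi in((.064,.072),(.116,.128)):
    s=(np.hypot(P[...,0]-.498,P[...,1]+.319)<.03)&(P[...,2]>lo)&(P[...,2]<hi); Q=P[s]
    if len(Q): print(lo,len(Q),Q.mean(0).round(4),Q.min(0).round(4),Q.max(0).round(4),cv2.minEnclosingCircle(Q[:,:2].astype(np.float32)))
E
```

```text
clock: 1.1
tcp_pos: [0.4996, -0.3187, 0.2802]
orientation: [-2.121, -2.316, -0.002]
contact_force: [0.8, -0.0, 1.2]
grip_width: 0.0848
gripper_force: 0.0
clock: 1.3
tcp_pos: [0.498, -0.3214, 0.2805]
orientation: [-2.128, -2.31, 0.001]
contact_force: [0.4, -0.3, -0.3]
grip_width: 0.0851
gripper_force: 0.0
shift [0.0024 0.0002 0.0005] turn [-0.0009 -0.0002 -0.0057] q [ 0.75  0.39 -0.36  1.76  0.16  1.02  0.41] t 1.3
0.064 691 [ 0.5003 -0.3075  0.0676] [ 0.4783 -0.3296  0.064 ] [ 0.5256 -0.2974  0.0719] ((0.5018690228462219, -0.32101038098335266), 0.023869726806879044)
0.116 2025 [ 0.5017 -0.3197  0.121 ] [ 0.4868 -0.3363  0.116 ] [ 0.5173 -0.3057  0.1235] ((0.5019977688789368, -0.3210989832878113), 0.015822531655430794)
```

View pics/w1.png

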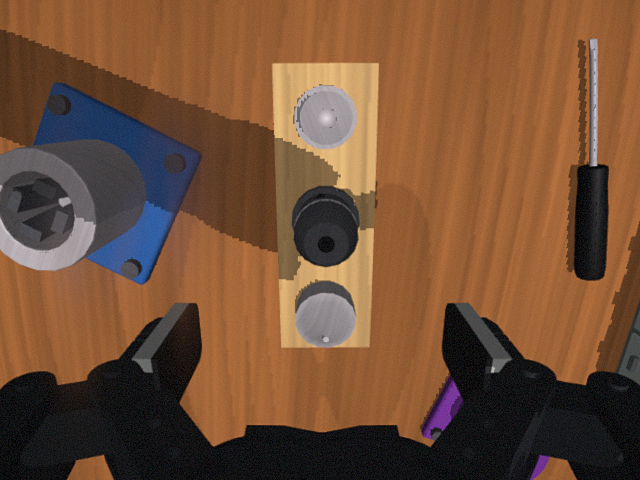

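The wrist view shows the chuck at (325,225), centred between the fingers, with the bystanders clear along the rack. I'll descend and grip.

Converted, 0.132 m is 0.33, 0.002 m is 0.005, -0.005 rad is -0.0008.

```bash
python3 -m pendant '{"moves": [[0.0038, 0.005, 0.1, 0, 0, -0.0008], [0.0038, 0.005, 0.2, 0, 0, -0.0008], [0.0038, 0.005, 0.275, 0, 0, -0.0008], [0.0038, 0.005, 0.33, 0, 0, -0.0008], [0.0038, 0.005, 0.33, 0, 0, -0.0008]]}'; python3 -m pendant '{"moves": [[0, 0, 0, 0, 0, 0], [0, 0, 0, 0, 0, 0], [0, 0, 0, 0, 0, 0], [0, 0, 0, 0, 0, 0], [0, 0, 0, 0, 0, 0]]}' 0.02 50
```

```text
clock: 1.85
tcp_pos: [0.4972, -0.3206, 0.1458]
orientation: [-2.123, -2.308, 0.004]
contact_force: [0.2, -0.1, 0.7]
grip_width: 0.0848
gripper_force: 0.0
clock: 2.35
tcp_pos: [0.5006, -0.3206, 0.1507]
orientation: [2.123, 2.312, -0.0]
contact_force: [-1.2, 0.4, 5.7]
grip_width: 0.0385
gripper_force: 50.9
```

Converted, -0.13 m is -0.325, -0.09 m is -0.225.

```bash
python3 -m pendant '{"moves": [[0, 0, -0.05, 0, 0, 0], [0, 0, -0.125, 0, 0, 0], [0, 0, -0.225, 0, 0, 0], [0, 0, -0.325, 0, 0, 0], [0, 0, -0.325, 0, 0, 0]]}'; python3 - <<'E'
from h import *
go(.5866,-.0088,.28,5)
p,d=grab_frame("side"); cv2.imwrite("pics/s2.png",p[200:,150:550])
E
```

```text
clock: 2.85
tcp_pos: [0.5026, -0.3209, 0.2853]
orientation: [2.117, 2.307, 0.004]
contact_force: [0.7, -0.4, -3.4]
grip_width: 0.0385
gripper_force: 51.7
shift [0.3038 0.1104 0.0044] turn [ 0.0089  0.0063 -0.0015] q [ 0.75  0.39 -0.36  1.76  0.16  1.02  0.41] t 2.85
```

View pics/s2.png

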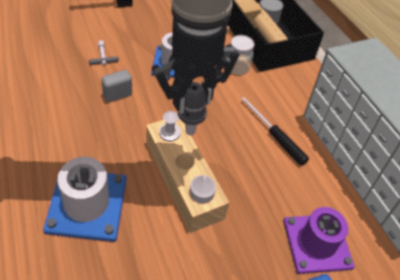

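The side crop shows the chuck lifted clear of the rack at (190,105), hanging upright from the fingers. I'll move towards the socket and measure it with the wrist camera.

Converted, 0.205 m is 0.5125, 0.165 m is 0.4125.

```bash
python3 -m pendant '{"moves": [[0.1, 0.05, 0, 0, 0, 0], [0.2, 0.1, 0, 0, 0, 0], [0.3125, 0.15, 0, 0, 0, 0], [0.4125, 0.2, 0, 0, 0, 0], [0.5125, 0.25, 0, 0, 0, 0]]}'; python3 -m pendant '{"moves": [[0, 0, 0, 0, 0, 0], [0, 0, 0, 0, 0, 0], [0, 0, 0, 0, 0, 0]]}'; python3 - <<'E'
from h import *
os=[]
go(.5866,-.0088,.28,5)
ci=camera_info("wrist"); p,d=grab_frame("wrist"); cv2.imwrite("pics/w3.png",p); P=cloud(ci,d)
s=(np.hypot(P[...,0]-.5866,P[...,1]+.0088)<.04)&(np.abs(P[...,2]-.075)<.006); Q=P[s]
print(len(Q),Q.mean(0).round(4),Q.min(0).round(4),Q.max(0).round(4),cv2.minEnclosingCircle(Q[:,:2].astype(np.float32)))
p,d=grab_frame("top"); ct=camera_info("top"); P=cloud(ct,d); cv2.imwrite("pics/t3.png",p)
s=(np.hypot(P[...,0]-.5866,P[...,1]+.0088)<.04)&(np.abs(P[...,2]-.075)<.006); Q=P[s]
print(len(Q),Q.mean(0).round(4),cv2.minEnclosingCircle(Q[:,:2].astype(np.float32)))
print(r.get_obs()["tcp_pos"])
E
```

```text
clock: 3.4
tcp_pos: [0.5813, -0.1052, 0.277]
orientation: [-2.122, -2.313, 0.003]
contact_force: [0.8, -0.2, -4.7]
grip_width: 0.0389
gripper_force: 51.5
clock: 3.7
tcp_pos: [0.581, -0.1082, 0.2774]
orientation: [-2.124, -2.312, 0.004]
contact_force: [0.5, -0.5, -3.3]
grip_width: 0.0383
gripper_force: 51.6
shift [ 0.0986  0.014  -0.0026] turn [-0.0029  0.0003 -0.0025] q [ 0.42  0.4  -0.43  1.76  0.2   1.02 -0.01] t 3.7
5298 [ 0.5918 -0.0099  0.0746] [ 0.5602 -0.0423  0.069 ] [0.6237 0.021  0.0773] ((0.5919128656387329, -0.010904815047979355), 0.032152529805898666)
301 [ 0.5877 -0.0082  0.0746] ((0.5881177186965942, -0.009527243673801422), 0.03225801885128021)
[ 0.58126798 -0.10877901  0.27806065]
```

View pics/w3.png

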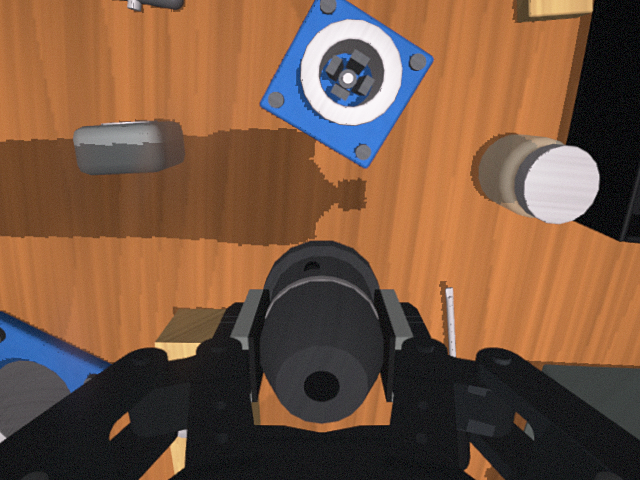

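The wrist view shows the socket rim centred near (351,72) and the held chuck's nose at (321,385). Wrist and top readings differ by a constant offset of about (+3.7,-1.5) mm. To cancel it, I'll measure the held chuck's nose in the same camera.

```bash
python3 - <<'E'
from h import *
for k in range(3):
    o=r.get_obs(); ci=camera_info("wrist"); p,d=grab_frame("wrist"); P=cloud(ci,d)
    v,u=np.mgrid[:480,:640]; near=np.hypot(u-321,v-365)<75
    z=P[...,2]; top=np.percentile(z[near&(d>0)&(z<.26)&(np.hypot(P[...,0]-o["tcp_pos"][0],P[...,1]-o["tcp_pos"][1])<.016)],97)
    s=near&(np.abs(z-top)<.002); Q=P[s]
    (cx,cy),rr=cv2.minEnclosingCircle(Q[:,:2].astype(np.float32))
    print("tcp",o["tcp_pos"].round(4),"nose",len(Q),top.round(4),Q.mean(0).round(4),round(cx,4),round(cy,4),round(rr,4))
    # collar underside/outer: body ring
    s=(np.abs(P[...,2]-.075)<.006)&(np.hypot(P[...,0]-.59,P[...,1]+.01)<.045); Q=P[s]; print(" socket",cv2.minEnclosingCircle(Q[:,:2].astype(np.float32)))
    # nose hole dark pixel
    g=cv2.cvtColor(p,cv2.COLOR_BGR2GRAY); m=((g<22)&(np.hypot(u-321,v-386)<25)); print(" hole px",u[m].mean().round(1),v[m].mean().round(1),m.sum(), onplane(ci,[[u[m].mean(),v[m].mean()]],top)[0].round(4))
    i=s=None
    yy=[ (zc.round(4),) for zc in []]
print(ci["R"].round(3),ci["t"])
for yv in range(240,420,12): print(yv,P[yv,330].round(4))
E
```

```text
tcp [ 0.5813 -0.1088  0.2781] nose 5848 0.25 [ 0.5826 -0.109   0.2491] 0.5789 -0.1085 0.0173
 socket ((0.5920355916023254, -0.010882607661187649), 0.03208494186401367)
 hole px 321.2 386.1 533 [ 0.5826 -0.1094  0.25  ]
tcp [ 0.5814 -0.1087  0.2783] nose 5874 0.2502 [ 0.5827 -0.1089  0.2493] 0.579 -0.1091 0.0171
 socket ((0.591894268989563, -0.010590686462819576), 0.032064035534858704)
 hole px 321.1 385.7 509 [ 0.5828 -0.1092  0.2502]
tcp [ 0.5816 -0.1084  0.2785] nose 5797 0.2505 [ 0.5829 -0.1087  0.2496] 0.5792 -0.108 0.0174
 socket ((0.5918662548065186, -0.010598010383546352), 0.03214927390217781)
 hole px 321.0 385.8 507 [ 0.5829 -0.1089  0.2505]
[[ 0.996  0.084 -0.001]
 [ 0.081 -0.957  0.279]
 [ 0.022 -0.278 -0.96 ]] [-0.57151514 -0.17975803  0.31113366]
240 [ 0.5845 -0.0856  0.1882]
252 [ 0.5846 -0.0884  0.195 ]
264 [ 0.5845 -0.0897  0.2048]
276 [ 0.5842 -0.0892  0.2181]
288 [ 0.5841 -0.0898  0.2267]
300 [ 0.584  -0.0899  0.2354]
312 [ 0.584  -0.0916  0.2397]
324 [ 0.5842 -0.0937  0.2431]
336 [ 0.5843 -0.0958  0.2459]
348 [ 0.5844 -0.0974  0.2496]
360 [ 0.5848 -0.1015  0.249 ]
372 [ 0.5852 -0.1058  0.2483]
384 [ 0.5853 -0.1077  0.2511]
396 [ 0.5858 -0.1133  0.249 ]
408 [ 0.5862 -0.1174  0.249 ]
```

The offset scales with range (1.3 mm at the nose, 3.5 mm at the socket), so it's a rotational error in the wrist camera. Corrected, the socket is at about (0.588,-0.0093), which matches the top camera. The chuck is centred on the TCP. I'll move above the socket and check in the side view.

Converted, 0.098 m is 0.245, 0.097 m is 0.2425.

```bash
python3 -c "
from h import *
go(.588,-.0093,.233,5)"; python3 -m pendant '{"moves": [[0.1125, 0.0175, 0, 0, 0, 0], [0.2, 0.03, 0.025, 0, 0, 0], [0.2425, 0.0388, 0.075, 0, 0, 0], [0.245, 0.0388, 0.1125, 0, 0, 0], [0.245, 0.0388, 0.1125, 0, 0, 0]]}';python3 -m pendant '{"moves": [[0, 0, 0, 0, 0, 0], [0, 0, 0, 0, 0, 0]]}'; python3 - <<'E'
from h import *
go(.588,-.0093,.233,5)
p,d=grab_frame("side"); ci=camera_info("side"); P=cloud(ci,d); cv2.imwrite("pics/s4.png",cv2.resize(p[150:310,240:420],None,fx=3.3,fy=3.3))
R=np.hypot(P[...,0]-.588,P[...,1]+.0093)
for lo,hi in((.03,.07),(.071,.08),(.095,.125),(.128,.144),(.15,.18)):
    s=(R<.045)&(P[...,2]>lo)&(P[...,2]<hi); Q=P[s]; v,u=np.where(s)
    if len(Q): print(lo,len(Q),Q.mean(0).round(4),Q.min(0).round(4),Q.max(0).round(4),"u",u.min(),u.max(),v.min(),v.max())
o=r.get_obs()["tcp_pos"]
c,dr,_=ray(ci,[[0,0]])
def proj(X):
    return cv2.projectPoints(np.array([X],float),cv2.Rodrigues(ci["R"])[0],ci["t"],ci["camera_matrix"],np.array([ci["k1"],0,0,0,0.]))[0].ravel().round(1)
print("proj rim c",proj([.588,-.0093,.075]),"tip",proj([o[0],o[1],o[2]-.14]),"collar",proj([o[0],o[1],o[2]-.09]))
E
```

```text
shift [0.098  0.0146 0.0457] turn [-0.0004  0.0002 -0.0031] q [ 0.42  0.4  -0.44  1.76  0.19  1.02 -0.01] t 3.95
clock: 4.45
tcp_pos: [0.5877, -0.0088, 0.2316]
orientation: [-2.122, -2.313, 0.006]
contact_force: [-0.5, 0.1, -4.4]
grip_width: 0.0383
gripper_force: 51.5
clock: 4.65
tcp_pos: [0.5897, -0.0098, 0.2348]
orientation: [2.126, 2.311, 0.001]
contact_force: [0.1, -0.3, -4.1]
grip_width: 0.0383
gripper_force: 51.5
shift [ 0.0006 -0.0017  0.0018] turn [ 0.0013  0.0008 -0.0039] q [ 0.26  0.45 -0.45  1.81  0.24  0.94 -0.21] t 4.65
0.03 442 [ 0.5856 -0.0244  0.053 ] [ 0.5586 -0.0451  0.0302] [0.619  0.0123 0.07  ] u 311 338 236 263
0.071 256 [ 0.5891 -0.0157  0.0753] [ 0.5587 -0.0439  0.071 ] [0.6205 0.0204 0.08  ] u 312 338 232 250
0.095 67 [ 0.5873 -0.0176  0.1122] [ 0.5801 -0.0226  0.0962] [ 0.5975 -0.0082  0.1245] u 321 329 225 235
0.128 17 [ 0.5857 -0.02    0.1316] [ 0.5791 -0.0251  0.1284] [ 0.5976 -0.0094  0.1344] u 321 330 223 226
0.15 269 [ 0.5861 -0.0242  0.1647] [ 0.557  -0.0362  0.1501] [ 0.6232 -0.0031  0.18  ] u 312 341 203 221
proj rim c [323.5 240.2] tip [324.6 233.7] collar [325.6 216.6]
```

View pics/s4.png

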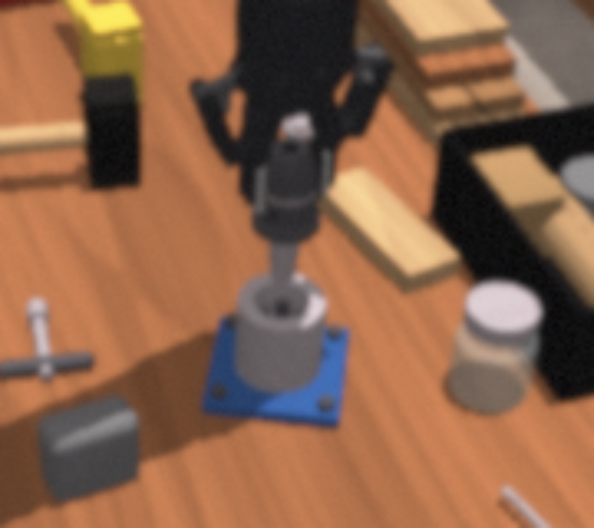

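The side crop shows the shank at (283,262) lined up over the socket bore at (282,300). Both are centred at u≈325 in the full image. I'll lower it in small steps and watch the force.

Converted, 0.028 m is 0.07, 0.02 m is 0.05.

```bash
python3 -m pendant '{"moves": [[0, 0, 0.025, 0, 0, 0], [0, 0, 0.05, 0, 0, 0], [0, 0, 0.07, 0, 0, 0], [0, 0, 0.07, 0, 0, 0]]}'; python3 -m pendant '{"moves": [[0, 0, 0.005, 0, 0, 0], [0, 0, 0.01, 0, 0, 0]]}'; python3 -m pendant '{"moves": [[0, 0, 0.005, 0, 0, 0], [0, 0, 0.01, 0, 0, 0]]}'
```

```text
clock: 5.1
tcp_pos: [0.5881, -0.0083, 0.204]
orientation: [-2.122, -2.313, 0.004]
contact_force: [-0.8, -0.1, -3.7]
grip_width: 0.0385
gripper_force: 51.6
clock: 5.3
tcp_pos: [0.5894, -0.0079, 0.202]
orientation: [2.124, 2.315, 0.001]
contact_force: [0.1, -0.1, -3.7]
grip_width: 0.0386
gripper_force: 51.6
clock: 5.5
tcp_pos: [0.5896, -0.0081, 0.1982]
orientation: [2.123, 2.314, 0.001]
contact_force: [1.8, 0.1, -2.5]
grip_width: 0.0384
gripper_force: 51.7
```

Converted, 0.002 m is 0.005, 0.001 m is 0.0025.

```bash
python3 -m pendant '{"moves": [[0, 0.0013, 0.0025, 0, 0, 0], [0, 0.0018, 0.005, 0, 0, 0], [0, 0.0018, 0.005, 0, 0, 0]]}'; python3 -m pendant '{"moves": [[0, 0, 0.0025, 0, 0, 0], [0, 0, 0.005, 0, 0, 0], [0, 0, 0.005, 0, 0, 0]]}'
```

```text
clock: 5.8
tcp_pos: [0.59, -0.0082, 0.1959]
orientation: [2.124, 2.314, 0.0]
contact_force: [0.8, -1.4, -3.4]
grip_width: 0.0385
gripper_force: 51.6
clock: 6.1
tcp_pos: [0.59, -0.0082, 0.194]
orientation: [2.124, 2.314, 0.0]
contact_force: [1.5, -1.7, -2.4]
grip_width: 0.0382
gripper_force: 51.7
```

Converted, 0.002 m is 0.005, -0.0005 m is -0.0013.

```bash
python3 -m pendant '{"moves": [[-0.0013, 0.0013, 0.0025, 0, 0, 0], [-0.0018, 0.0018, 0.005, 0, 0, 0], [-0.0018, 0.0018, 0.005, 0, 0, 0]]}'; python3 -m pendant '{"moves": [[0, 0, 0.0025, 0, 0, 0], [0, 0, 0.005, 0, 0, 0], [0, 0, 0.005, 0, 0, 0]]}'
```

```text
clock: 6.4
tcp_pos: [0.5904, -0.0087, 0.1916]
orientation: [-2.124, -2.315, 0.001]
contact_force: [-0.3, -2.3, -3.7]
grip_width: 0.0383
gripper_force: 51.8
clock: 6.7
tcp_pos: [0.5905, -0.0088, 0.1897]
orientation: [-2.124, -2.315, 0.0]
contact_force: [-0.2, -0.9, -3.2]
grip_width: 0.039
gripper_force: 51.8
```

```bash
python3 -m pendant '{"moves": [[-0.0008, 0, 0.0025, 0, 0, 0], [-0.0008, 0, 0.005, 0, 0, 0], [-0.0008, 0, 0.005, 0, 0, 0]]}'; python3 -m pendant '{"moves": [[0, 0, 0.0025, 0, 0, 0], [0, 0, 0.005, 0, 0, 0], [0, 0, 0.005, 0, 0, 0]]}'
```

```text
clock: 7.0
tcp_pos: [0.5906, -0.009, 0.1877]
orientation: [-2.124, -2.315, 0.0]
contact_force: [1.5, -2.6, -3.0]
grip_width: 0.0386
gripper_force: 51.8
clock: 7.3
tcp_pos: [0.5907, -0.0091, 0.1859]
orientation: [2.124, 2.315, -0.0]
contact_force: [0.5, -2.6, -1.3]
grip_width: 0.0386
gripper_force: 51.9
```

Converted, 0.001 m is 0.0025, -0.0005 m is -0.0013.

```bash
python3 -m pendant '{"moves": [[-0.0013, 0, 0.0025, 0, 0, 0], [-0.0013, 0, 0.0025, 0, 0, 0]]}'; python3 -m pendant '{"moves": [[0, 0, 0.0025, 0, 0, 0], [0, 0, 0.0025, 0, 0, 0]]}'; python3 -m pendant '{"moves": [[0, 0, 0.0025, 0, 0, 0], [0, 0, 0.0025, 0, 0, 0]]}'
```

```text
clock: 7.5
tcp_pos: [0.5907, -0.0093, 0.185]
orientation: [-2.124, -2.315, -0.0]
contact_force: [0.1, -1.6, 0.8]
grip_width: 0.0386
gripper_force: 52.1
clock: 7.7
tcp_pos: [0.5908, -0.0093, 0.184]
orientation: [2.124, 2.315, 0.0]
contact_force: [-0.9, -2.0, 1.5]
grip_width: 0.0386
gripper_force: 52.3
clock: 7.9
tcp_pos: [0.5908, -0.0093, 0.1831]
orientation: [2.124, 2.315, 0.0]
contact_force: [-1.2, -0.9, 2.2]
grip_width: 0.0384
gripper_force: 52.4
```

The chuck is seated: the socket carries its weight and the push grows evenly. I'll release it and rise.

Converted, -0.12 m is -0.3, -0.08 m is -0.2.

```bash
python3 -m pendant '{"moves": [[0, 0, 0, 0, 0, 0], [0, 0, 0, 0, 0, 0], [0, 0, 0, 0, 0, 0], [0, 0, 0, 0, 0, 0]]}' 0.08; python3 -m pendant '{"moves": [[0, 0, -0.1, 0, 0, 0], [0, 0, -0.2, 0, 0, 0], [0, 0, -0.3, 0, 0, 0], [0, 0, -0.3, 0, 0, 0]]}'; python3 - <<'E'
from h import *
ci=camera_info("wrist"); p,d=grab_frame("wrist"); P=cloud(ci,d); cv2.imwrite("pics/w5.png",p)
R=np.hypot(P[...,0]-.592,P[...,1]+.0105)
for lo,hi in((.07,.08),(.09,.12),(.145,.18)):
    Q=P[(R<.04)&(P[...,2]>lo)&(P[...,2]<hi)]
    if len(Q): print(lo,len(Q),Q.mean(0).round(4),cv2.minEnclosingCircle(Q[:,:2].astype(np.float32)),"zmax",np.percentile(Q[:,2],[5,50,95]).round(4))
go(.531,.2685,.30,83)
E
```

```text
clock: 8.3
tcp_pos: [0.5907, -0.0092, 0.1828]
orientation: [-2.124, -2.315, -0.0]
contact_force: [-0.1, 0.8, -0.3]
grip_width: 0.0801
gripper_force: 0.0
clock: 8.7
tcp_pos: [0.5934, -0.0086, 0.309]
orientation: [2.119, 2.309, 0.012]
contact_force: [0.6, 0.2, 0.0]
grip_width: 0.08
gripper_force: 0.0
0.07 1738 [0.5909 0.0043 0.0745] ((0.5918261408805847, -0.010140243917703629), 0.031922899186611176) zmax [0.0731 0.0745 0.0758]
0.09 990 [0.5912 0.0047 0.1025] ((0.5920189023017883, -0.010051669552922249), 0.02395898848772049) zmax [0.0959 0.1003 0.1158]
0.145 2442 [ 0.5919 -0.0078  0.1524] ((0.5921745896339417, -0.009966664016246796), 0.0172612052410841) zmax [0.1462 0.1537 0.1551]
shift [ 0.2817 -0.0371  0.0057] turn [ 0.005   0.0047 -1.3627] q [ 0.28  0.38 -0.47  1.74  0.19  1.07 -0.17] t 8.75
```

View pics/w5.png

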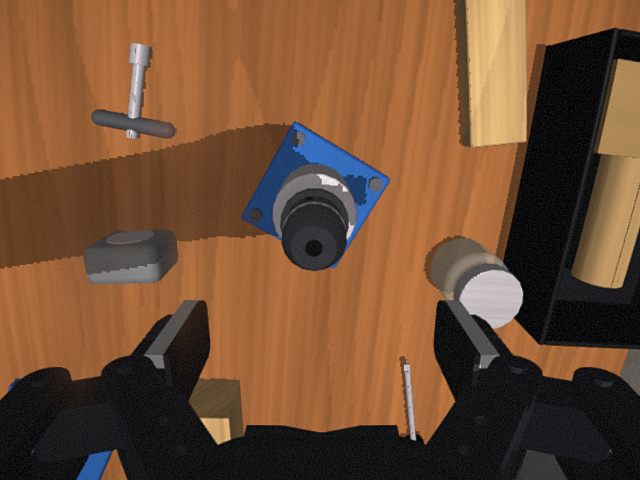

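The wrist view shows the chuck standing upright and free in the socket at (313,230), nose at z≈0.154, within 1 mm of the socket axis. Next is the mallet.

Converted, 0.15 m is 0.375, 0.12 m is 0.3, -0.7 rad is -0.1114.

```bash
python3 -m pendant '{"moves": [[0.075, -0.01, 0, 0, 0, -0.0223], [0.15, -0.02, 0, 0, 0, -0.0446], [0.225, -0.03, 0, 0, 0, -0.0668], [0.3, -0.04, 0, 0, 0, -0.0891], [0.375, -0.05, 0, 0, 0, -0.1114]]}' 0.085; python3 -c "
from h import *
go(.531,.2685,.26,83)"
```

```text
clock: 9.25
tcp_pos: [0.5569, 0.1392, 0.3014]
orientation: [-1.192, -2.905, 0.002]
contact_force: [0.4, -0.3, 0.3]
grip_width: 0.085
gripper_force: 0.0
shift [0.1092 0.0739 0.0414] turn [-0.0013 -0.0017 -0.6568] q [ 0.17  0.39 -0.66  1.77  0.27  1.08  0.2 ] t 9.25
```

Converted, 0.109 m is 0.2725, 0.09 m is 0.225, -0.657 rad is -0.1046.

```bash
python3 -m pendant '{"moves": [[0.05, 0.0375, 0.0125, 0, 0, -0.0223], [0.1125, 0.075, 0.0375, 0, 0, -0.0446], [0.1625, 0.1125, 0.05, 0, 0, -0.0668], [0.225, 0.15, 0.075, 0, 0, -0.0891], [0.2725, 0.185, 0.1025, 0, 0, -0.1046]]}'; python3 -m pendant '{"moves": [[0, 0, 0, 0, 0, 0], [0, 0, 0, 0, 0, 0], [0, 0, 0, 0, 0, 0]]}'; python3 - <<'E'
from h import *
go(.531,.2685,.26,83)
ci=camera_info("wrist"); p,d=grab_frame("wrist"); P=cloud(ci,d); cv2.imwrite("pics/w6.png",p)
s=(np.hypot(P[...,0]-.533,P[...,1]-.268)<.045)&(np.abs(P[...,2]-.09)<.006); Q=P[s]
print(len(Q),Q.mean(0).round(4)); rc=cv2.minAreaRect(Q[:,:2].astype(np.float32)); print(rc)
hs=cv2.cvtColor(p,cv2.COLOR_BGR2HSV)
s=(np.hypot(P[...,0]-.533,P[...,1]-.268)<.17)&(P[...,2]>.042)&(P[...,2]<.06)&(P[...,0]<.50)&(np.abs(P[...,1]-.28)<.05);H=P[s]
print("handle",len(H),H.mean(0) if len(H) else 0, cv2.fitLine(H[:,:2].astype(np.float32),cv2.DIST_HUBER,0,.01,.01).ravel() if len(H) else 0)
E
```

```text
clock: 9.75
tcp_pos: [0.5318, 0.2691, 0.2604]
orientation: [-0.191, -3.134, 0.0]
contact_force: [-0.8, 0.0, -0.4]
grip_width: 0.085
gripper_force: 0.0
clock: 10.05
tcp_pos: [0.5334, 0.2664, 0.2614]
orientation: [-0.205, -3.135, 0.002]
contact_force: [0.9, -0.1, 0.1]
grip_width: 0.0847
gripper_force: 0.0
shift [0.0027 0.0018 0.0014] turn [-0.0011 -0.0003 -0.0082] q [ 0.03  0.51 -0.8   1.75  0.41  1.06  0.52] t 10.05
5023 [0.5373 0.2702 0.0895]
((0.5383741855621338, 0.2700459957122803), (0.044004589319229126, 0.04397817328572273), 82.30975341796875)
handle 5712 [0.4464704  0.28206332 0.05316088] [ 0.99126536 -0.13188238  0.4464704   0.28206334]
```

View pics/w6.png

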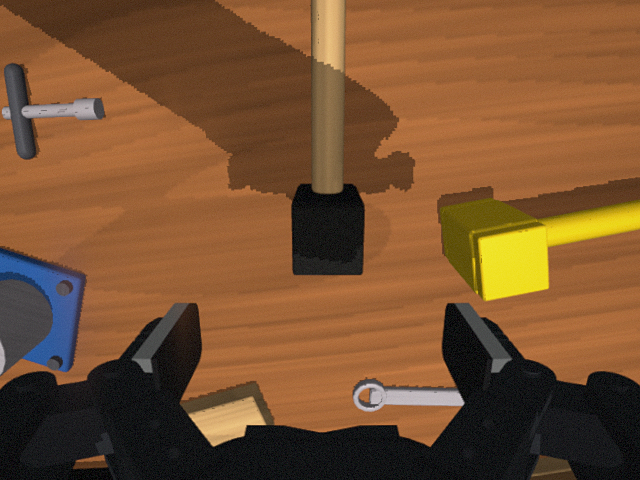

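The wrist view shows the black mallet head at (327,230), centred between the fingers, with its handle pointing up the image (-x). The yellow look-alike at (500,250) is clear of the fingers. I'll descend and grip.

Converted, 0.139 m is 0.3475, 0.09 m is 0.225.

```bash
python3 -c "
from h import *
go(.536,.269,.122,82.4)"; python3 -m pendant '{"moves": [[-0.005, 0.0075, 0.1125, 0, 0, 0], [-0.005, 0.0075, 0.225, 0, 0, 0], [-0.005, 0.0075, 0.3, 0, 0, 0], [-0.005, 0.0075, 0.3475, 0, 0, 0], [-0.005, 0.0075, 0.3475, 0, 0, 0]]}'; python3 -m pendant '{"moves": [[0, 0, 0, 0, 0, 0], [0, 0, 0, 0, 0, 0], [0, 0, 0, 0, 0, 0], [0, 0, 0, 0, 0, 0], [0, 0, 0, 0, 0, 0]]}' 0.02 90
```

```text
shift [-0.0021  0.003   0.1397] turn [-0.0009  0.0002  0.0022] q [ 0.03  0.51 -0.8   1.75  0.41  1.06  0.52] t 10.1
clock: 10.6
tcp_pos: [0.5348, 0.2689, 0.1208]
orientation: [-0.202, -3.132, 0.004]
contact_force: [-0.6, -0.5, 0.4]
grip_width: 0.0851
gripper_force: 0.0
clock: 11.1
tcp_pos: [0.5364, 0.2707, 0.1251]
orientation: [0.201, 3.132, 0.001]
contact_force: [-1.1, -2.6, 8.4]
grip_width: 0.0442
gripper_force: 91.2
```

Converted, -0.195 m is -0.4875, -0.16 m is -0.4.

```bash
python3 -m pendant '{"moves": [[0, 0, -0.1, 0, 0, 0], [0, 0, -0.2, 0, 0, 0], [0, 0, -0.3, 0, 0, 0], [0, 0, -0.4, 0, 0, 0], [0, 0, -0.4875, 0, 0, 0]]}'; python3 -c "
from h import *
go(.5905,-.0093,.32,82.4)"
```

```text
clock: 11.6
tcp_pos: [0.5351, 0.2704, 0.3206]
orientation: [0.2, 3.134, 0.001]
contact_force: [1.0, -0.4, -3.3]
grip_width: 0.0442
gripper_force: 94.1
shift [-0.0906 -0.2704  0.0006] turn [0.0005 0.0015 0.0051] q [ 0.05  0.46 -0.83  1.68  0.36  1.16  0.56] t 11.6
```

Converted, -0.225 m is -0.5625, -0.18 m is -0.45.

```bash
python3 -m pendant '{"moves": [[-0.0375, -0.1125, 0, 0, 0, 0], [-0.075, -0.225, 0, 0, 0, 0], [-0.1125, -0.3375, 0, 0, 0, 0], [-0.15, -0.45, 0, 0, 0, 0], [-0.1875, -0.5625, 0, 0, 0, 0]]}'; python3 -m pendant '{"moves": [[-0.025, -0.075, 0, 0, 0, 0], [-0.0388, -0.1138, 0, 0, 0, 0], [-0.0388, -0.1138, 0, 0, 0, 0], [-0.0388, -0.1138, 0, 0, 0, 0]]}'; python3 - <<'E'
from h import *
go(.5905,-.0093,.29,82.4)
p,d=grab_frame("side"); ci=camera_info("side"); cv2.imwrite("pics/s7.png",cv2.resize(p[110:290,220:440],None,fx=3,fy=3))
E
```

```text
clock: 12.1
tcp_pos: [0.5808, 0.0357, 0.3185]
orientation: [0.2, 3.135, -0.001]
contact_force: [-0.1, 0.6, -3.7]
grip_width: 0.0449
gripper_force: 94.5
clock: 12.5
tcp_pos: [0.5903, -0.0079, 0.3181]
orientation: [-0.199, -3.135, -0.002]
contact_force: [-0.7, 0.0, -3.2]
grip_width: 0.0444
gripper_force: 94.4
shift [-0.0004 -0.0014  0.0281] turn [ 0.0012 -0.0001  0.0062] q [ 0.5   0.43 -0.78  1.71  0.33  1.14  1.07] t 12.5
```

View pics/s7.png

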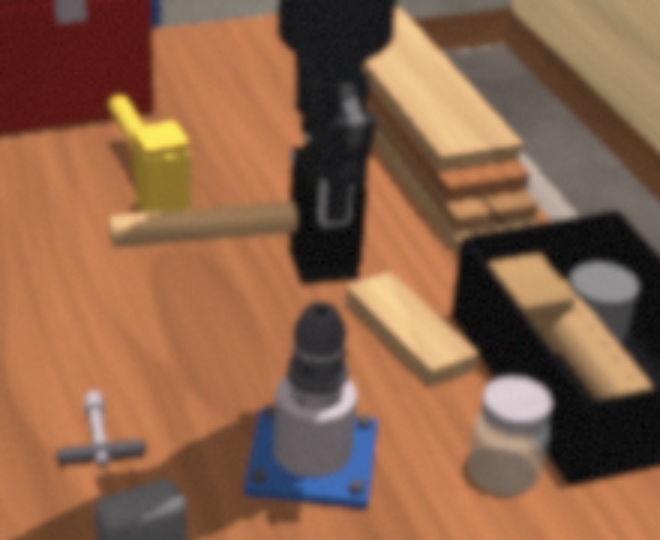

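The side crop shows the mallet level at (325,240), directly above the chuck's nose at (320,310). I'll lower it gently onto the nose.

Careful with the scale: shifts go in shares of 0.4 m and turns go in shares of 2 pi rad. That gives: 0.032 m is 0.08, 0.028 m is 0.07.

```bash
python3 -m pendant '{"moves": [[0, -0.0025, 0.0375, 0, 0, 0], [0, -0.0025, 0.07, 0, 0, 0], [0, -0.0025, 0.08, 0, 0, 0], [0, -0.0025, 0.08, 0, 0, 0]]}'; python3 -m pendant '{"moves": [[0, 0, 0.0025, 0, 0, 0], [0, 0, 0.005, 0, 0, 0]]}'; python3 -m pendant '{"moves": [[0, 0, 0.0025, 0, 0, 0], [0, 0, 0.005, 0, 0, 0]]}'; python3 -m pendant '{"moves": [[0, 0, 0.0025, 0, 0, 0], [0, 0, 0.005, 0, 0, 0]]}'
```

```text
clock: 12.95
tcp_pos: [0.5898, -0.0101, 0.2843]
orientation: [-0.199, -3.133, 0.0]
contact_force: [0.3, 0.1, -3.7]
grip_width: 0.0446
gripper_force: 94.4
clock: 13.15
tcp_pos: [0.5909, -0.0102, 0.2843]
orientation: [0.2, 3.134, 0.0]
contact_force: [0.6, 0.9, -4.0]
grip_width: 0.0446
gripper_force: 94.4
clock: 13.35
tcp_pos: [0.5907, -0.0105, 0.2821]
orientation: [0.201, 3.135, -0.0]
contact_force: [-0.2, -0.6, -2.7]
grip_width: 0.0444
gripper_force: 94.4
clock: 13.55
tcp_pos: [0.5906, -0.0104, 0.2799]
orientation: [0.201, 3.135, -0.0]
contact_force: [0.5, 0.1, -4.0]
grip_width: 0.044
gripper_force: 94.4
```

Converted, 0.002 m is 0.005, 0.001 m is 0.0025.

```bash
for i in 1 ; do python3 -m pendant '{"moves": [[0, 0, 0.0025, 0, 0, 0], [0, 0, 0.005, 0, 0, 0]]}' | grep -E "tcp|contact"; done;  python3 -m pendant '{"moves": [[0, 0, 0.0025, 0, 0, 0], [0, 0, 0.0025, 0, 0, 0]]}' | grep -E "tcp|contact"; python3 -m pendant '{"moves": [[0, 0, 0.0025, 0, 0, 0], [0, 0, 0.0025, 0, 0, 0]]}' | grep -E "tcp|contact"
```

```text
tcp_pos: [0.5911, -0.0101, 0.2786]
contact_force: [-1.4, 0.1, 1.3]
tcp_pos: [0.591, -0.0101, 0.2775]
contact_force: [0.1, 0.4, 3.1]
tcp_pos: [0.5909, -0.0102, 0.2764]
contact_force: [-0.3, 0.5, 4.4]
```

Converted, 0.001 m is 0.0025.

```bash
python3 -m pendant '{"moves": [[0, 0, 0.0025, 0, 0, 0], [0, 0, 0.0025, 0, 0, 0]]}' | grep -E "tcp|contact"; python3 -m pendant '{"moves": [[0, 0, 0.0025, 0, 0, 0], [0, 0, 0.0025, 0, 0, 0]]}' | grep -E "tcp|contact"; python3 -m pendant '{"moves": [[0, 0, 0.0025, 0, 0, 0], [0, 0, 0.0025, 0, 0, 0]]}' | grep -E "tcp|contact"
```

```text
tcp_pos: [0.5909, -0.0102, 0.2754]
contact_force: [0.2, 0.8, 5.4]
tcp_pos: [0.591, -0.0102, 0.2746]
contact_force: [-0.4, 0.4, 5.9]
tcp_pos: [0.5912, -0.0101, 0.2739]
contact_force: [-0.2, 0.5, 8.0]
```

Converted, 0.001 m is 0.0025.

```bash
python3 -m pendant '{"moves": [[0, 0, 0.0025, 0, 0, 0], [0, 0, 0.0025, 0, 0, 0]]}' | grep -E "tcp|contact"; python3 -m pendant '{"moves": [[0, 0, 0.0013, 0, 0, 0], [0, 0, 0.0025, 0, 0, 0]]}' | grep -E "tcp|contact"
```

```text
tcp_pos: [0.5913, -0.01, 0.2731]
contact_force: [-0.2, 0.8, 8.2]
tcp_pos: [0.5914, -0.01, 0.2726]
contact_force: [-1.5, -0.0, 12.3]
```

Converted, 0.0005 m is 0.0013.

```bash
python3 -m pendant '{"moves": [[0, 0, 0.0013, 0, 0, 0], [0, 0, 0.0013, 0, 0, 0]]}' | grep -E "tcp|contact"; python3 -m pendant '{"moves": [[0, 0, 0, 0, 0, 0], [0, 0, 0, 0, 0, 0]]}' | grep -E "tcp|contact"; python3 -m pendant '{"moves": [[0, 0, 0.0013, 0, 0, 0], [0, 0, 0.0013, 0, 0, 0]]}' | grep -E "tcp|contact"
```

```text
tcp_pos: [0.5915, -0.01, 0.2721]
contact_force: [-0.6, 1.2, 11.1]
tcp_pos: [0.5914, -0.0099, 0.2721]
contact_force: [-1.5, 0.6, 11.2]
tcp_pos: [0.5915, -0.01, 0.2717]
contact_force: [-2.2, 0.2, 12.2]
```

Converted, 0.0005 m is 0.0013.

```bash
python3 -m pendant '{"moves": [[0, 0, 0.0013, 0, 0, 0], [0, 0, 0.0013, 0, 0, 0]]}' | grep -E "tcp|contact"; python3 -m pendant '{"moves": [[0, 0, 0.0013, 0, 0, 0], [0, 0, 0.0013, 0, 0, 0]]}' | grep -E "tcp|contact"
```

```text
tcp_pos: [0.5916, -0.01, 0.2713]
contact_force: [-1.9, 0.3, 13.5]
tcp_pos: [0.5916, -0.0099, 0.271]
contact_force: [-1.8, -0.2, 13.0]
```

Converted, 0.0005 m is 0.0013.

```bash
python3 -m pendant '{"moves": [[0, 0, 0.0013, 0, 0, 0], [0, 0, 0.0013, 0, 0, 0]]}' | grep -E "tcp|contact"; python3 -m pendant '{"moves": [[0, 0, 0.0013, 0, 0, 0], [0, 0, 0.0013, 0, 0, 0]]}' | grep -E "tcp|contact"
```

```text
tcp_pos: [0.5917, -0.0099, 0.2707]
contact_force: [-2.0, 0.0, 15.5]
tcp_pos: [0.5919, -0.0098, 0.2706]
contact_force: [-3.0, 0.1, 17.1]
```

Converted, 0.0005 m is 0.0013.

```bash
python3 -m pendant '{"moves": [[0, 0, 0.0013, 0, 0, 0], [0, 0, 0.0013, 0, 0, 0]]}' | grep -E "tcp|contact"; python3 -m pendant '{"moves": [[0, 0, 0.0013, 0, 0, 0], [0, 0, 0.0013, 0, 0, 0]]}' | grep -E "tcp|contact"
```

```text
tcp_pos: [0.5921, -0.0098, 0.2706]
contact_force: [-2.9, 0.7, 20.7]
tcp_pos: [0.5922, -0.0097, 0.2705]
contact_force: [-2.9, 0.7, 22.7]
```

Converted, 0.0005 m is 0.0013.

```bash
python3 -m pendant '{"moves": [[0, 0, 0.0013, 0, 0, 0], [0, 0, 0.0013, 0, 0, 0]]}' | grep -E "tcp|contact"
```

```text
tcp_pos: [0.5924, -0.0097, 0.2705]
contact_force: [-4.3, 0.3, 25.6]
```

At the hard stop, TCP z holds at 0.2705 while the force climbs steeply, about 8 mm after first contact. I'll back off, lift, and check the chuck's depth.

Converted, -0.055 m is -0.1375, -0.045 m is -0.1125.

```bash
python3 -m pendant '{"moves": [[0, 0, -0.0125, 0, 0, 0], [0, 0, -0.05, 0, 0, 0], [0, 0, -0.1125, 0, 0, 0], [0, 0, -0.1375, 0, 0, 0]]}'; python3 -c "
from h import *
go(.536,.270,.32,82.4)"
```

```text
clock: 17.55
tcp_pos: [0.5909, -0.0104, 0.3231]
orientation: [0.201, 3.134, 0.0]
contact_force: [0.5, 0.7, -4.0]
grip_width: 0.0442
gripper_force: 94.3
shift [0.0903 0.2711 0.003 ] turn [0.0002 0.0014 0.0047] q [ 0.5   0.43 -0.78  1.7   0.32  1.15  1.08] t 17.55
```

Converted, 0.225 m is 0.5625, 0.18 m is 0.45.

```bash
python3 -m pendant '{"moves": [[0.0375, 0.1125, 0, 0, 0, 0], [0.075, 0.225, 0, 0, 0, 0], [0.1125, 0.3375, 0, 0, 0, 0], [0.15, 0.45, 0, 0, 0, 0], [0.1875, 0.5625, 0, 0, 0, 0]]}'; python3 -m pendant '{"moves": [[0.025, 0.075, 0, 0, 0, 0], [0.0375, 0.115, 0.05, 0, 0, 0], [0.0375, 0.115, 0.15, 0, 0, 0], [0.0375, 0.115, 0.25, 0, 0, 0], [0.0375, 0.115, 0.25, 0, 0, 0]]}'; python3 - <<'E'
from h import *
go(.536,.270,.1265,82.4)
p,d=grab_frame("top"); P=cloud(camera_info("top"),d)
R=np.hypot(P[...,0]-.588,P[...,1]+.009)
for lo,hi in((.07,.079),(.082,.105),(.135,.17)):
    Q=P[(R<.04)&(P[...,2]>lo)&(P[...,2]<hi)]
    if len(Q): print(lo,len(Q),Q.mean(0).round(4),np.percentile(Q[:,2],[5,50,80,95]).round(4))
E
```

```text
clock: 18.05
tcp_pos: [0.5441, 0.2234, 0.3209]
orientation: [-0.202, -3.134, 0.001]
contact_force: [0.4, 0.2, -3.7]
grip_width: 0.0444
gripper_force: 94.4
clock: 18.55
tcp_pos: [0.533, 0.2671, 0.2155]
orientation: [-0.199, -3.126, 0.011]
contact_force: [-0.6, -2.2, -3.6]
grip_width: 0.0446
gripper_force: 94.0
shift [-0.0034  0.0039  0.089 ] turn [-0.0074 -0.0091  0.0053] q [ 0.    0.57 -0.77  1.78  0.46  0.99  0.49] t 18.55
0.07 157 [ 0.578  -0.0114  0.0743] [0.0707 0.0743 0.0766 0.0781]
0.082 85 [ 0.5762 -0.0118  0.0919] [0.083  0.0924 0.0953 0.1003]
0.135 166 [ 0.588  -0.0082  0.1429] [0.1357 0.1433 0.1463 0.1487]
```

The nose is now at about 0.146, 8 mm lower than before, as expected. I'll set the mallet down.

Converted, 0.086 m is 0.215, 0.08 m is 0.2.

```bash
python3 -m pendant '{"moves": [[0, 0, 0.075, 0, 0, 0], [0, 0, 0.15, 0, 0, 0], [0, 0, 0.2, 0, 0, 0], [0, 0, 0.215, 0, 0, 0], [0, 0, 0.215, 0, 0, 0]]}'; python3 -m pendant '{"moves": [[0, 0, 0.0025, 0, 0, 0], [0, 0, 0.005, 0, 0, 0]]}'; python3 -m pendant '{"moves": [[0, 0, 0.0025, 0, 0, 0], [0, 0, 0.005, 0, 0, 0]]}'
```

```text
clock: 19.1
tcp_pos: [0.5366, 0.2701, 0.1366]
orientation: [0.201, 3.134, 0.001]
contact_force: [-0.8, 1.0, -3.1]
grip_width: 0.0442
gripper_force: 94.2
clock: 19.3
tcp_pos: [0.5368, 0.2705, 0.1352]
orientation: [0.201, 3.133, 0.003]
contact_force: [-0.4, 0.2, -3.1]
grip_width: 0.0448
gripper_force: 94.2
clock: 19.5
tcp_pos: [0.5361, 0.2699, 0.132]
orientation: [0.201, 3.134, 0.001]
contact_force: [-0.1, -0.0, -3.6]
grip_width: 0.0443
gripper_force: 94.2
```

Converted, 0.004 m is 0.01, 0.002 m is 0.005.

```bash
python3 -m pendant '{"moves": [[0, 0, 0.005, 0, 0, 0], [0, 0, 0.01, 0, 0, 0], [0, 0, 0.01, 0, 0, 0]]}'|grep -E "tcp|contact"; python3 -m pendant '{"moves": [[0, 0, 0.0025, 0, 0, 0], [0, 0, 0.005, 0, 0, 0]]}'|grep -E "tcp|contact"; python3 -m pendant '{"moves": [[0, 0, 0.0025, 0, 0, 0], [0, 0, 0.0025, 0, 0, 0]]}'|grep -E "tcp|contact"
```

```text
tcp_pos: [0.5356, 0.2697, 0.127]
contact_force: [0.3, -0.3, -3.0]
tcp_pos: [0.5359, 0.2699, 0.1253]
contact_force: [0.5, -0.7, -3.2]
tcp_pos: [0.5359, 0.27, 0.1252]
contact_force: [-1.2, -2.2, 4.9]
```

Fz has turned positive, so the mallet is on the bench. I'll release it and rise.

Converted, -0.15 m is -0.375, -0.11 m is -0.275.

```bash
python3 -m pendant '{"moves": [[0, 0, 0, 0, 0, 0], [0, 0, 0, 0, 0, 0], [0, 0, 0, 0, 0, 0], [0, 0, 0, 0, 0, 0], [0, 0, 0, 0, 0, 0]]}' 0.085; python3 -m pendant '{"moves": [[0, 0, -0.075, 0, 0, 0], [0, 0, -0.175, 0, 0, 0], [0, 0, -0.275, 0, 0, 0], [0, 0, -0.375, 0, 0, 0], [0, 0, -0.375, 0, 0, 0]]}'; python3 - <<'E'
from h import *
a=cv2.imread("pics/top0.png"); p,d=grab_frame("top"); s,_=grab_frame("side")
cv2.imwrite("pics/end.png",np.hstack([cv2.resize(p[100:420,100:480],(400,337)),cv2.resize(s[100:420,180:560],(400,337))]))
E
```

```text
clock: 20.7
tcp_pos: [0.5359, 0.2699, 0.1244]
orientation: [0.201, 3.135, 0.0]
contact_force: [0.3, -0.7, -0.4]
grip_width: 0.0851
gripper_force: 0.0
clock: 21.2
tcp_pos: [0.5377, 0.272, 0.2804]
orientation: [0.2, 3.127, 0.008]
contact_force: [0.4, 0.4, 0.5]
grip_width: 0.0852
gripper_force: 0.0
```

View pics/end.png

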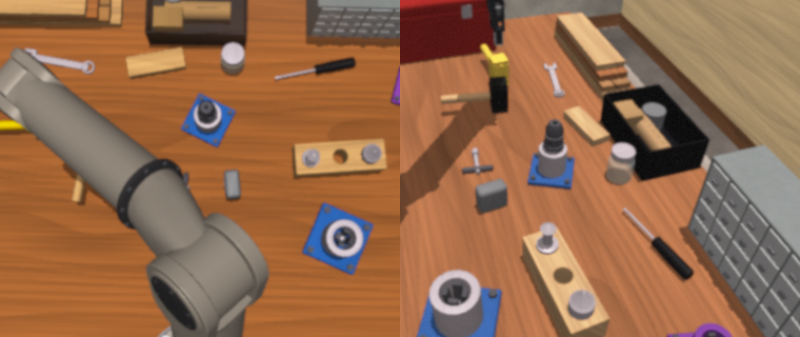

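The final view shows the chuck upright in the small blue socket (side half, (553,150)). The mallet is standing at (498,90), the bystanders haven't moved, and the hand is clear. I'll hand it in.

```bash
python3 -m pendant '{"moves": [[0, 0, 0, 0, 0, 0], [0, 0, 0, 0, 0, 0]]}' >/dev/null; python3 -c "
from bench import r
print(r.hand_in())"
```

```text
the job is handed in; nothing more can be done
None
```

I handed the job in: the chuck is driven home against the stop in the small blue socket, the mallet stands back on the bench, and nothing else has visibly moved; `r.hand_in()` returned no verdict.

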